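# Set out a coaster from the spring caddy and stand the mug on it

## Task

Set out a coaster for the mug: take the ink bottle off the ledge of the spring-loaded coaster caddy and stand it upright on the bare desk, then slide just the top coaster out of the caddy so that it lies flat on the ledge and the next one springs up into its place. Finally stand the mug upright in the middle of that coaster, leaving it on the ledge, and leave the other things on the desk where they are.

Things in the scene. Friction and masses are not known exactly. Their poses are not given: they have to be found in the camera images.
- caddy: Dark wooden coaster caddy, fixed. Origin on the desk under the stack's centre; x points out along its ledge, z up. Housing x -52.5 to 52.5 mm, y +-54.5 mm, 94 mm high. A sprung lifter presses four coasters up (about 3 N) against two steel lips along the sides (underside 90 mm, top 94 mm up; they cover |y| > 38.5 mm); open between the lips. No tall thing within 60 mm of it at the back (-x).
- back_notch (a point): Middle of the top edge of the caddy's low back wall (x -52.5 to -46.5 mm in the caddy's frame), 72 mm up. The wall is that low for |y| < 36.5 mm, and full height at the corner posts: a finger enters here from behind (-x) and pushes the back edge of the top coaster (at x = -45 mm, 78 to 90 mm up) in +x, which takes 4 to 10 N.
- sill (a point): Middle of the top of the sill at the outlet, 75 mm up, 5 mm thick (caddy x 46.5 to 51.5 mm). Only the top coaster passes over it; it holds back the lower ones. When the first has left, the next rises 12 mm by itself once no finger is in its way.
- ledge_center (a point): Centre of the caddy's ledge, on its surface 72 mm up, 108.5 mm from the caddy's origin along x. The ledge runs from x 51.5 to 165.5 mm and is 101 mm wide, with 5 mm high rims at both sides (outer faces y +-54.5 mm) and at the far end (to x 171.5 mm). A coaster drops 3 mm off the sill and lies flat here.
- coaster_1_center (a point): Centre of the top coaster: a pale wooden square 90 x 90 mm, 12 mm thick, cork-faced; 80 g. Its axes start parallel to the caddy's.
- coaster_2_center (a point): Centre of the next coaster below (same size); it rises to the place of the first.
- coaster_3_center (a point): Centre of the third coaster (same).
- coaster_4_center (a point): Centre of the lowest coaster (same).
- coaster_1: The same top coaster; origin at the centre of its underside, z up.
- ink_bottle_center (a point): Square ink bottle with a round black cap, standing on the ledge at the start, in the way of the coaster. Point at half its 58 mm height; z up. Glass body 48 x 48 mm, 34 mm high, shoulder to 43 mm; the cap on top is 32 mm across, 43 to 58 mm above the bottle's underside. 140 g.
- mug: White mug, 91 mm high, 84 mm across, 123 mm over the handle, about 0.3 kg (0.24 to 0.39). Origin on its underside, 18.5 mm from the cup's axis towards the handle; the handle points to -y of its frame, z up.
- mug_base (a point): Centre of the mug's round underside, on the cup's axis.
- mug_center (a point): On the mug's axis, 45 mm above its underside.
- mug_handle (a point): Middle of the outer upright bar of the mug's handle, 68 mm above the underside and 69.5 mm from the axis. The bar is 14 mm wide (along the mug's x), about 20 mm deep (along y), and upright from 32 to 80 mm above the underside. From above it can be gripped with the fingers closing along the mug's x.
- tumbler_1: Bystander: clear glass tumbler, 81 mm across, 93 mm high; origin under its centre. A fixed decanter 293 mm tall stands in the far right corner of the desk, books 0.14 m high at the near right.
- stapler: Bystander: black stapler 36 x 153 x 44 mm, long along its y; origin under its centre.
- notebook: Bystander: black notebook 148 x 110 x 16 mm; origin under its centre. A fixed pencil sharpener (139 mm high) and a low pen tray stand along the left edge of the desk.
- desk_clock: Bystander: brass desk clock 35 x 80 x 87 mm; origin under its centre.
- eraser: Bystander: eraser 21 x 52 x 12 mm; origin under its centre.
- ink_bottle: The same ink bottle; origin at the centre of its underside, z up.
There are look-alikes about, which are no part of the job. There is more than one size of the ink_bottle; the job needs the middle-sized.

How it is judged:
On the way, in this order (a step that is already met when the one before it is completed fails the run):
1. the ink bottle stands upright on the desk, off the caddy's ledge, with the top coaster still in the stack (height (world z) of ink_bottle_center between 0.02 and 0.034 m and angle between ink_bottle_center's own z axis and vertical below 0.1 rad and linear speed of ink_bottle below 0.03 m/s and x of coaster_1_center in the frame of caddy below 0.03 m and contact force between ink_bottle and the fingers below 0.1 N), for 0.2 s.
2. the top coaster lies flat on the ledge, and the next coaster has risen into its place under the lips (x of coaster_1_center in the frame of caddy between 0.093 and 0.124 m and z of coaster_1_center in the frame of caddy between 0.074 and 0.081 m and angle between coaster_1's own z axis and vertical below 0.06 rad and x of each of coaster_2_center, coaster_3_center, coaster_4_center in the frame of caddy below 0.006 m and z of coaster_2_center in the frame of caddy above 0.08 m), for 0.2 s.
At the end, for the whole second after the job is handed in: The mug stands upright (0.06 rad) and at rest on the first coaster, within 20 mm of its centre; that coaster lies flat on the ledge, wholly past the sill; the second is up under the lips (within 4 mm) and the others are in the stack; the ink bottle stands upright on the desk (all of step 2 and height (world z) of ink_bottle_center between 0.02 and 0.034 m and angle between ink_bottle_center's own z axis and vertical below 0.1 rad and z of mug_base in the frame of coaster_1_center between 0.002 and 0.01 m and horizontal distance between mug_base and coaster_1_center below 0.02 m and angle between mug's own z axis and vertical below 0.06 rad and linear speed of mug below 0.02 m/s); the robot touches nothing.
It fails at once if a second coaster is pushed out of the stack (x of any of coaster_2_center, coaster_3_center, coaster_4_center in the frame of caddy above 0.03 m).
It fails at once if the mug is tipped by more than about 35 degrees (angle between mug's own z axis and vertical above 0.6 rad).
It fails at once if the ink bottle is tipped by more than about 35 degrees (angle between ink_bottle_center's own z axis and vertical above 0.6 rad).
It fails at once if a bystander (tumbler, stapler, notebook, desk clock, eraser) is moved by more than 30 mm (distance of any of tumbler_1, stapler, notebook, desk_clock, eraser from where it was at the start of the episode above 0.03 m).
It also fails if it takes over 58 s, if anything falls off the work surface, if the arm or the gripper's body presses on something with over 40 N, if the wrist force passes 120 N, or if a joint passes its speed limit or range.

## Robot

A 6-joint arm with a two-finger parallel gripper is mounted at the origin on the work surface; the furniture and walls round the work are solid. World frame = base frame: x ahead of the robot, y to its left, z up, the work surface at z = 0. Lengths are in m, angles in rad, forces in N, time in s.
With the tool pointing down it reaches from about 0.3 to 0.825 m from the base axis. Payload 5.4 kg.
Tool frame: the origin (TCP) lies at the very end of the fingers, on their centre line; the grasp point (between the pads) lies 19 mm behind it; z points along the fingers, x is the direction in which the jaws open and shut, and the axes are right-handed (so a half turn about z gives the same grasp; the last joint's range is limited). The gripper opens to 92 mm and grips with 3 to 60 N. Pads are 20 mm wide; open, the fingers measure 128 mm over their backs; the gripper's body (75 mm by 189 mm) begins 69 mm behind the grasp point.
Start: joints at [-1.348, 0.158, 1.597, -0, 1.386, -0.21], TCP at [0.241, -0.522, 0.215] pointing down, gripper open.
Joint ranges: [-2.91, 2.91], [-0.94, 2.29], [0.18, 2.7], [-1.29, 4.43], [0.17, 2.64], [-3, 3]. Speed limits (rad/s): [2.57, 2.57, 3.14, 3.14, 3.14, 3.14].

## Interface

Orientations are given as a rotation vector (axis times angle).
In Python, from workcell import bot gives the robot as it stands. Calls block until the motion is done:
- bot.goto(position, orientation): joint-space move of the TCP to a pose.
- bot.line_to(position, rot=None, max_speed=0.15): straight line of the TCP; rot=None keeps the orientation; max_speed is the mean speed in m/s.
- bot.set_joints(angles): joint-space move.
- bot.set_gripper(opening, newtons=None): opening from 0.0 (shut) to 1.0 (fully open); newtons is the grip in N (None keeps the last); returns when the fingers have stopped.
- bot.hold(seconds).
- bot.inverse_kinematics(position, orientation): joint angles nearest the present ones, or None.
- bot.read_camera(name): name is "scene" or "top" or "wrist"; returns a dict with "pixels" (400x640x3 uint8, blue, green, red), "fx", "fy", "cx", "cy" (pixels), "R" (3x3) and "t" (3): a world point X has camera coordinates R X + t. Camera axes: x right, y down, z forward; pixel columns grow to the right and rows downward; lengths in m; the calibration is good to about 2 mm. A picture is of the moment at which its call begins. There is no depth.
A pose or a line that the arm cannot do raises bot.MotionError and nothing moves.
- bot.job_done(): hands the job in, once; it reports no verdict.
Readings, each from a call of its own:
- bot.current_clock(): time.
- bot.current_joints(): joint angles.
- bot.current_joint_vel(): joint speeds.
- bot.current_effort(): joint torques, N m.
- bot.current_ee_pos(): TCP position.
- bot.current_tool_rot(): TCP orientation.
- bot.current_contact_force(): force on the tool from outside, world axes, zero at the start.
- bot.current_ft_torque(): the same for the moment, N m.
- bot.current_opening(): opening from 0.0 (shut) to 1.0 (fully open).
Only numpy, scipy, OpenCV 4.12 (cv2) and the standard library are available. Lean on these libraries where they do the work, as an engineer would, in place of code of your own. Each camera call takes 0.05 s, during which the arm holds its last target.

## Working session

There is one attempt and no reset: what is moved stays moved. The work goes in short steps, each a Python script; the robot and the scene stay as the last script left them, time stands still between calls to the robot, and variables do not carry over. Pictures are saved under pics/ and viewed, and the job is handed in when it is done.

```bash
mkdir -p pics; ls; python3 - <<'E'
from workcell import bot
import cv2,numpy as np,pickle
d={}
for n in ("scene","top","wrist"):
    c=bot.read_camera(n); d[n]=c
    cv2.imwrite(f"pics/{n}0.png",c["pixels"])
    R=np.array(c["R"]);t=np.array(c["t"]);print(n,c["fx"],c["cx"],c["cy"],(-R.T@t).round(3),R.round(2).tolist())
pickle.dump(d,open("cams0.pkl","wb"))
print(bot.current_clock(),bot.current_tool_rot())
E
```

```text
pics
scene 414.39244604912375 322.3008574014055 202.09592618318266 [0.156 0.617 0.78 ] [[-0.89, -0.46, 0.0], [-0.31, 0.61, -0.73], [0.33, -0.65, -0.69]]
top 400.8857195890615 324.09553097929154 191.86141895119206 [ 0.402 -0.05   1.236] [[0.01, -1.0, 0.02], [-1.0, -0.01, -0.09], [0.09, -0.02, -1.0]]
wrist 314.57125644745116 316.62858720586655 199.86147131390564 [ 0.305 -0.492  0.385] [[0.42, -0.91, -0.0], [-0.88, -0.41, 0.25], [-0.22, -0.1, -0.97]]
0.15 [-2.64577135e+00  1.69214849e+00  1.52926599e-03]
```

View pics/scene0.png

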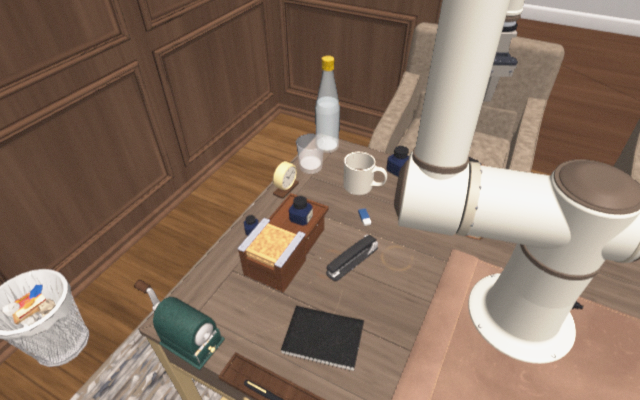

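View pics/top0.png

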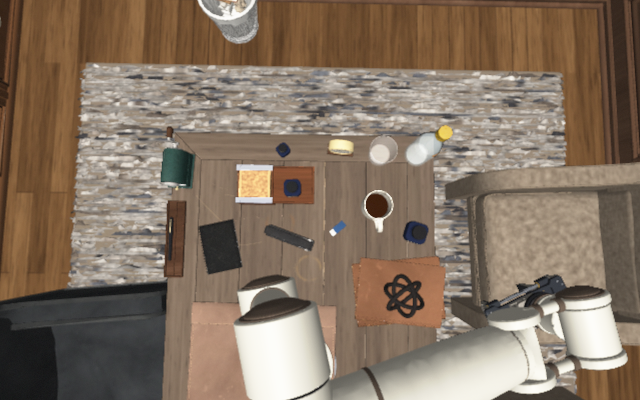

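View pics/wrist0.png

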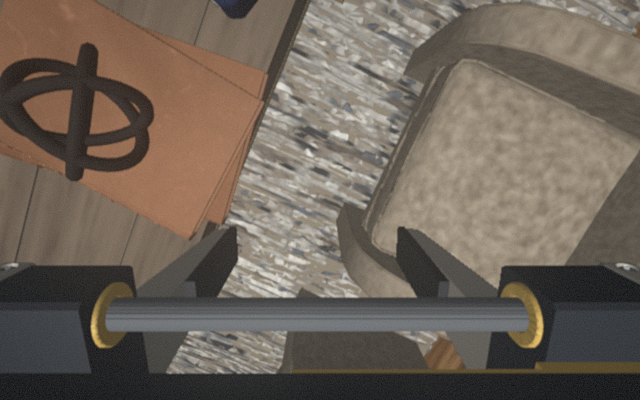

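The scene view shows the caddy stack at about (272,243), with an ink bottle on its ledge at (300,210). The mug is at (360,172) with its handle to the right.

In the top view the stack is at (255,184) and the ledge runs right to x≈313.

Ink-bottle candidates (top view): small one at (283,150), one on the ledge at (292,187), large one at (416,232). The one on the ledge fits the description. Next is a close crop to check that.

```bash
cat > h.py <<'E'
import numpy as np,cv2
def ray(c,u,v):
    R=np.array(c["R"]);t=np.array(c["t"]).ravel()
    d=R.T@np.array([(u-c["cx"])/c["fx"],(v-c["cy"])/c["fy"],1.0]);return -R.T@t,d
def onplane(c,u,v,z):
    o,d=ray(c,u,v);return o+d*(z-o[2])/d[2]
def tri(c1,p1,c2,p2):
    o1,d1=ray(c1,*p1);o2,d2=ray(c2,*p2)
    s=np.linalg.lstsq(np.stack([d1,-d2],1),o2-o1,rcond=None)[0]
    a,b=o1+d1*s[0],o2+d2*s[1];return (a+b)/2,np.linalg.norm(a-b)
def proj(c,X):
    p=np.array(c["R"])@np.array(X)+np.array(c["t"]).ravel();return c["fx"]*p[0]/p[2]+c["cx"],c["fy"]*p[1]/p[2]+c["cy"]
E
python3 - <<'E'
import pickle,cv2
d=pickle.load(open("cams0.pkl","rb"))
a=d["top"]["pixels"][120:260,220:440]
b=d["scene"]["pixels"][130:300,220:440]
cv2.imwrite("pics/topc.png",cv2.resize(a,None,fx=3.6,fy=3.6,interpolation=cv2.INTER_CUBIC))
cv2.imwrite("pics/scc.png",cv2.resize(b,None,fx=3.5,fy=3.5,interpolation=cv2.INTER_CUBIC))
E
```

```text
(no output)
```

View pics/topc.png

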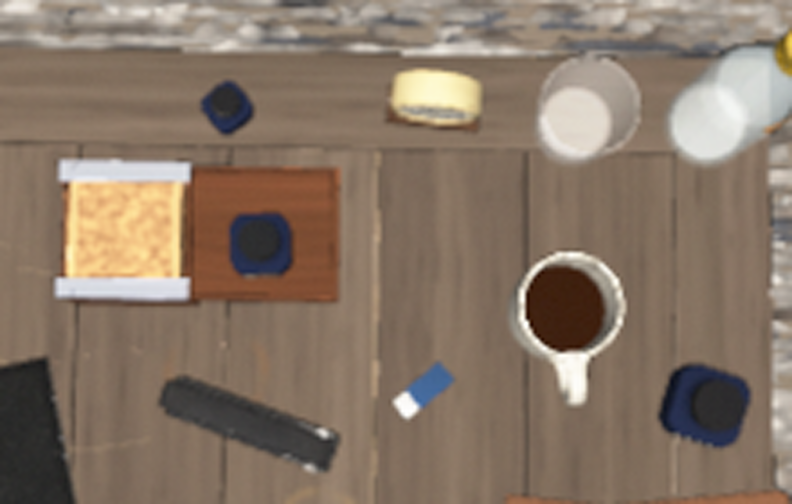

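View pics/scc.png

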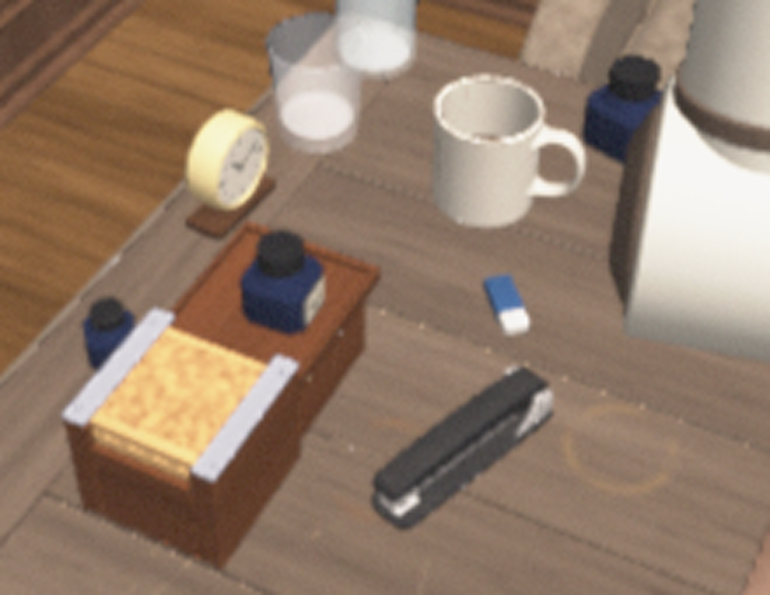

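The crops confirm it: the bottle on the ledge, at top (292,187), is the middle-sized one. The mug's rim centre is at about top (378,205) and its handle points towards the robot (-x). Next I measure positions.

```bash
cat > meas.py <<'E'
import pickle,cv2,numpy as np
from h import *
def comp(mask,roi,amin=30):
    m=np.zeros_like(mask);x0,y0,x1,y1=roi;m[y0:y1,x0:x1]=mask[y0:y1,x0:x1]
    cs,_=cv2.findContours(m,cv2.RETR_EXTERNAL,cv2.CHAIN_APPROX_NONE)
    return [c for c in sorted(cs,key=cv2.contourArea,reverse=True) if cv2.contourArea(c)>=amin]
if __name__=="__main__":
    d=pickle.load(open("cams0.pkl","rb"));c=d["top"];hsv=cv2.cvtColor(c["pixels"],cv2.COLOR_BGR2HSV)
    lip=cv2.inRange(hsv,(100,8,150),(140,90,255))
    for k in comp(lip,(225,155,285,210)):
        r=cv2.minAreaRect(k); P=np.array([onplane(c,u,v,.094)[:2] for u,v in cv2.boxPoints(r)])
        print("lip",r,onplane(c,*r[0],.094).round(4));print(P.round(4).tolist())
    cork=cv2.inRange(hsv,(8,80,150),(28,200,255))
    for k in comp(cork,(225,155,285,210)):
        r=cv2.minAreaRect(k);print("cork",r,onplane(c,*r[0],.09).round(4))
    led=cv2.inRange(hsv,(0,120,60),(12,255,200))
    for k in comp(led,(273,155,325,215)):
        r=cv2.minAreaRect(k);print("ledge",r,onplane(c,*r[0],.077).round(4),[onplane(c,u,v,.077)[:2].round(4).tolist() for u,v in cv2.boxPoints(r)])
    blue=cv2.inRange(hsv,(105,110,0),(135,255,130)); 
    for k in comp(blue,(275,170,312,205)):
        r=cv2.minAreaRect(k);print("bot",r,onplane(c,*r[0],.072+.034).round(4))
    blk=cv2.inRange(hsv,(0,0,0),(180,255,45)) 
    for k in comp(blk,(282,175,305,198),15):
        r=cv2.minAreaRect(k);print("cap",r,onplane(c,*r[0],.072+.058).round(4))
    cof=cv2.inRange(hsv,(0,100,0),(15,255,110))
    for k in comp(cof,(360,185,395,220)):
        (u,v),r=cv2.minEnclosingCircle(k);print("coffee",u,v,r,onplane(c,u,v,.075).round(4),onplane(c,u,v,.091).round(4))
    wh=cv2.inRange(hsv,(0,0,165),(180,60,255))
    for k in comp(wh,(355,180,405,240)):
        print("mugwhite",cv2.boundingRect(k),cv2.contourArea(k)); e=k[:,0]
        up=e[e[:,1]<212]; (u,v),r=cv2.minEnclosingCircle(up.reshape(-1,1,2));print(u,v,r,onplane(c,u,v,.091).round(4))
        lo=e[e[:,1]>222];print("handle",lo.min(0),lo.max(0),onplane(c,*lo.mean(0),.08).round(4))
E
python3 meas.py
```

```text
lip ((253.5, 199.5), (35.0, 5.0), 0.0) [0.4847 0.1261 0.094 ]
[[0.4769, 0.1754], [0.4912, 0.1758], [0.4925, 0.0766], [0.4782, 0.0763]]
lip ((254.5, 167.0), (4.0, 35.0), 90.0) [0.5781 0.1258 0.094 ]
[[0.5832, 0.1759], [0.5846, 0.0759], [0.5731, 0.0756], [0.5716, 0.1755]]
cork ((254.0, 183.5), (25.0, 34.0), 90.0) [0.531  0.1265 0.09  ]
ledge ((293.0, 184.5), (37.0, 40.0), 90.0) [0.5311 0.0157 0.077 ] [[0.5845, 0.0748], [0.5862, -0.0416], [0.478, -0.0431], [0.4765, 0.0723]]
bot ((291.5, 187.5), (15.0, 15.0), 90.0) [0.5192 0.0181 0.106 ]
coffee 376.3795166015625 205.07830810546875 11.927830696105957 [ 0.4744 -0.2274  0.075 ] [ 0.4734 -0.225   0.091 ]
mugwhite (364, 190, 30, 43) 765.0
378.18450927734375 204.33395385742188 14.932342529296875 [ 0.4756 -0.2302  0.091 ]
handle [375 223] [382 232] [ 0.4095 -0.234   0.08  ]
```

```bash
python3 - <<'E'
import pickle,numpy as np
from scipy.spatial.transform import Rotation as Ro
d=pickle.load(open("cams0.pkl","rb"));c=d["wrist"];R=np.array(c["R"]);t=np.array(c["t"]).ravel()
T=Ro.from_rotvec([-2.64577135e+00,1.69214849e+00,1.52926599e-03]).as_matrix()
print((T.T@(-R.T@t-np.array([.241,-.522,.215]))).round(3)); print((R@T).round(3), T.round(2))
from workcell import bot
for name,p,yaw in [("mugview",(.40,-.20,.30),None),("bot",(.519,.018,.25),0),("botpi",(.519,.018,.25),np.pi),("push",(.531,.22,.081),0),("pushpi",(.531,.22,.081),np.pi),("h90",(.41,-.234,.06),np.pi/2),("h-90",(.41,-.234,.06),-np.pi/2)]:
    r=(Ro.from_euler('z',yaw or 0)*Ro.from_rotvec([np.pi,0,0])).as_rotvec()
    q=bot.inverse_kinematics(p,r);print(name,None if q is None else np.round(q,2))
E
```

```text
[-0.001 -0.071 -0.17 ]
[[ 1.    -0.001  0.   ]
 [ 0.001  0.969 -0.246]
 [ 0.     0.246  0.969]] [[ 0.42 -0.91 -0.  ]
 [-0.91 -0.42  0.  ]
 [-0.   -0.   -1.  ]]
mugview [-0.74 -0.23  1.81 -0.    1.56 -0.74]
bot [-0.2  -0.01  1.71 -0.    1.45 -0.2 ]
botpi [-0.2  -0.01  1.71  0.    1.45  2.94]
push [ 0.18  0.3   1.71 -0.    1.13  0.18]
pushpi [ 0.18  0.3   1.71  0.    1.13 -2.96]
h90 [-0.78  0.08  2.01  0.    1.05 -2.35]
h-90 [-0.78  0.08  2.01 -0.    1.05  0.8 ]
```

```bash
cat >> h.py <<'E'
from scipy.spatial.transform import Rotation as Ro
def down(yaw): return (Ro.from_euler('z',yaw)*Ro.from_rotvec([np.pi,0,0])).as_rotvec()
E
python3 - <<'E'
from workcell import bot
from h import *
import pickle
bot.goto([.30,-.26,.36],down(-np.pi/2))
c1=bot.read_camera("wrist"); 
bot.goto([.525,.03,.33],down(0))
c2=bot.read_camera("wrist");pickle.dump((c1,c2),open("w1.pkl","wb"))
cv2.imwrite("pics/w_mug.png",c1["pixels"]);cv2.imwrite("pics/w_cad.png",c2["pixels"])
print(bot.current_clock(),bot.current_ee_pos())
E
```

```text
2.7917 [0.52498617 0.02875007 0.33020782]
```

View pics/w_mug.png

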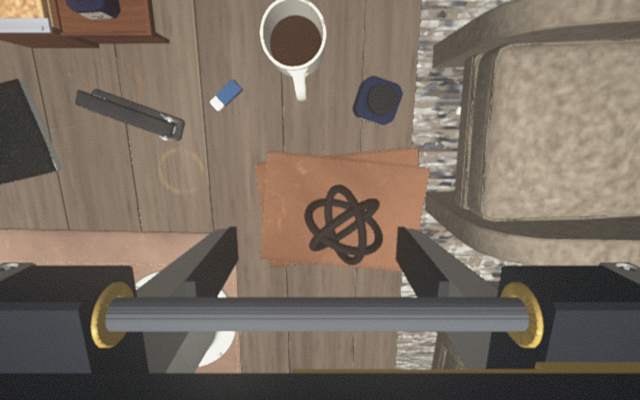

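View pics/w_cad.png

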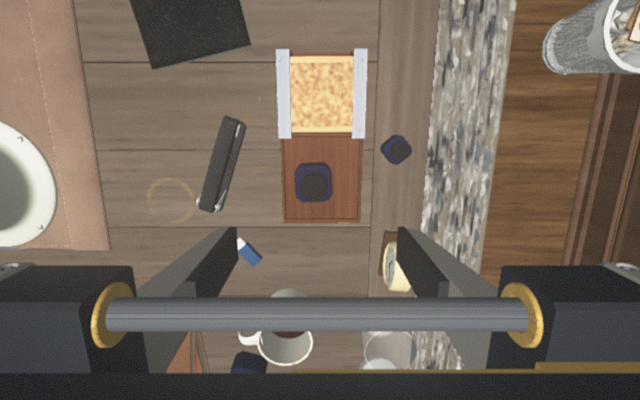

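The mug view shows the cup rim at about (293,37) and the handle tip at (301,98). The caddy view shows the lips at x≈283 and x≈360 (y 50–138), and the bottle on the ledge with its cap at (314,185).

```bash
python3 - <<'E'
import pickle
from meas import *
c1,c=pickle.load(open("w1.pkl","rb"))
hsv=cv2.cvtColor(c["pixels"],cv2.COLOR_BGR2HSV)
lip=cv2.inRange(hsv,(100,8,130),(140,90,255))
for k in comp(lip,(270,40,380,150)):
    r=cv2.minAreaRect(k);P=np.array([onplane(c,u,v,.094)[:2] for u,v in cv2.boxPoints(r)]);print("lip",r,onplane(c,*r[0],.094).round(4),P.round(4).tolist())
    e=k[:,0];W=np.array([onplane(c,*p,.094)[:2] for p in e]); 
led=cv2.inRange(hsv,(0,110,40),(14,255,200))
for k in comp(led,(270,140,380,240)):
    r=cv2.minAreaRect(k);print("ledge",r,onplane(c,*r[0],.077).round(4),[onplane(c,u,v,.077)[:2].round(4).tolist() for u,v in cv2.boxPoints(r)])
blue=cv2.inRange(hsv,(105,60,0),(140,255,130))
for k in comp(blue,(285,155,340,210)):
    r=cv2.minAreaRect(k);print("bot",r,[onplane(c,u,v,.106)[:2].round(4).tolist() for u,v in cv2.boxPoints(r)],onplane(c,*r[0],.1).round(4))
g=cv2.resize(c["pixels"][150:215,280:345],None,fx=8,fy=8,interpolation=cv2.INTER_CUBIC);cv2.imwrite("pics/bz.png",g)
c=c1;hsv=cv2.cvtColor(c["pixels"],cv2.COLOR_BGR2HSV)
wh=cv2.inRange(hsv,(0,0,150),(180,60,255))
for k in comp(wh,(250,0,340,110)):
    print("mug",cv2.boundingRect(k));e=k[:,0]
    lo=e[(e[:,1]>76)&(e[:,1]<97)];print("handle",lo.min(0),lo.max(0),lo.mean(0),onplane(c,*lo.mean(0),.08).round(4))
g=cv2.resize(c["pixels"][0:110,240:350],None,fx=5,fy=5,interpolation=cv2.INTER_CUBIC);cv2.imwrite("pics/mz.png",g)
E
```

```text
lip ((283.07086181640625, 92.90968322753906), (88.19715118408203, 12.435797691345215), 88.31531524658203) [0.4855 0.1309 0.094 ] [[0.478, 0.1805], [0.4928, 0.1809], [0.4936, 0.0779], [0.4778, 0.0774]]
lip ((360.0, 71.0), (44.0, 12.0), 90.0) [0.5793 0.1559 0.094 ] [[0.5714, 0.1804], [0.5857, 0.1804], [0.5875, 0.1306], [0.5728, 0.1307]]
ledge ((321.0, 181.0), (82.0, 80.0), 90.0) [0.5326 0.0175 0.077 ] [[0.4794, 0.0729], [0.5856, 0.0727], [0.5894, -0.0417], [0.4761, -0.0415]]
mug (259, 0, 68, 102)
handle [292  77] [305  96] [299.3  86.5] [ 0.4142 -0.236   0.08  ]
```

View pics/bz.png

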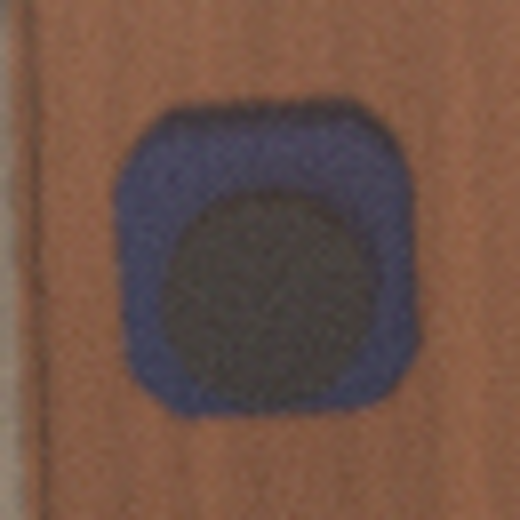

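View pics/mz.png

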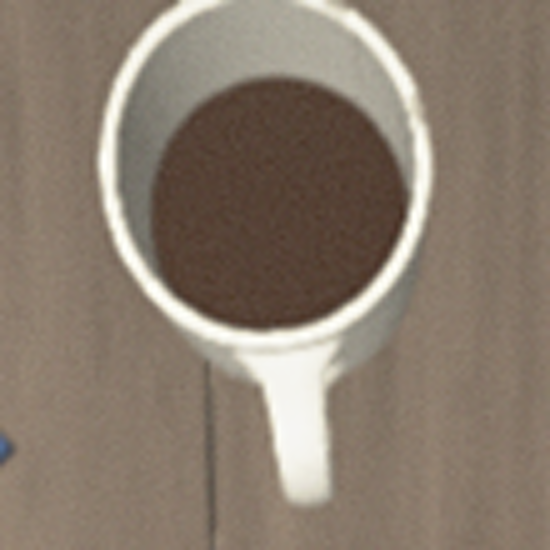

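```bash
python3 - <<'E'
import pickle
from h import *
c1,c=pickle.load(open("w1.pkl","rb"));d=pickle.load(open("cams0.pkl","rb"));T=d["top"]
print("cap",onplane(c,313.4,187.5,.130).round(4), "capTop",onplane(T,220+262/3.6,120+240/3.6,.130).round(4))
print("bodyL,R",onplane(c,294.8,175,.108).round(4),onplane(c,331.9,175,.108).round(4))
for u,v,z in [(293,33.5,.091),(260,33,.091),(326.2,33,.091),(293,68.6,.091),(299,74,.08),(301.4,98,.08),(301,101,.08),(301,101,.06)]: print(u,v,onplane(c1,u,v,z).round(4))
E
```

```text
cap [0.5227 0.0197 0.13  ] capTop [0.5191 0.0131 0.13  ]
bodyL,R [0.499  0.0312 0.108 ] [0.546  0.0311 0.108 ]
293 33.5 [ 0.4768 -0.2294  0.091 ]
260 33 [ 0.4774 -0.1875  0.091 ]
326.2 33 [ 0.4774 -0.2716  0.091 ]
293 68.6 [ 0.4352 -0.2286  0.091 ]
299 74 [ 0.4301 -0.2358  0.08  ]
301.4 98 [ 0.3994 -0.2387  0.08  ]
301 101 [ 0.3955 -0.2381  0.08  ]
301 101 [ 0.3966 -0.2371  0.06  ]
```

```bash
python3 - <<'E'
from workcell import bot
from h import *
r=down(0)
bot.set_gripper(0.8,15)
bot.line_to([.5225,.018,.16],r,max_speed=.3)
bot.line_to([.5225,.018,.081],max_speed=.15)
print(bot.current_contact_force())
bot.set_gripper(0.0,15)
print("op",bot.current_opening(),bot.current_contact_force())
bot.line_to([.5225,.018,.15],max_speed=.2)
print("op",bot.current_opening(),bot.current_contact_force(),bot.current_clock())
c=bot.read_camera("wrist");cv2.imwrite("pics/w2.png",c["pixels"])
E
```

```text
[ 0.63275453 -0.54314013  0.58078897]
op 0.5136720091673275 [-3.67295383 -0.50821994  6.07630037]
op 0.5137204650256353 [-0.650933    0.72640428 -1.59642654] 5.6417
```

View pics/w2.png

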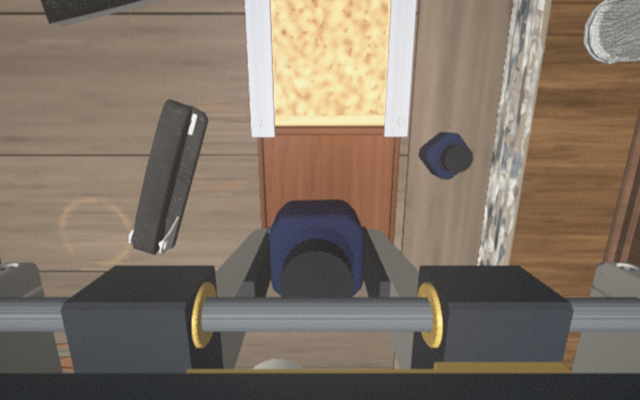

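The bottle is held between the pads at (317,250), clear of the ledge. I'll set it on the bare desk between the ledge end and the mug.

```bash
python3 - <<'E'
from workcell import bot
from h import *
x,y=.488,-.113
bot.line_to([x,y,.15],max_speed=.2)
bot.line_to([x,y,.03],max_speed=.15)
bot.line_to([x,y,.0095],max_speed=.05)
print(bot.current_contact_force())
bot.set_gripper(.75,15);bot.hold(.15)
bot.line_to([x,y,.16],max_speed=.2)
bot.goto([.532,.03,.25],down(0))
print(bot.current_clock())
c=bot.read_camera("top");cv2.imwrite("pics/top3.png",cv2.resize(c["pixels"][130:260,220:440],None,fx=3.6,fy=3.6))
c=bot.read_camera("scene");cv2.imwrite("pics/sc3.png",c["pixels"])
c=bot.read_camera("wrist");cv2.imwrite("pics/w3.png",c["pixels"]);import pickle;pickle.dump(c,open("w3.pkl","wb"))
E
```

```text
[-0.66140733 -0.53437242 -0.96264046]
10.3083
```

View pics/sc3.png

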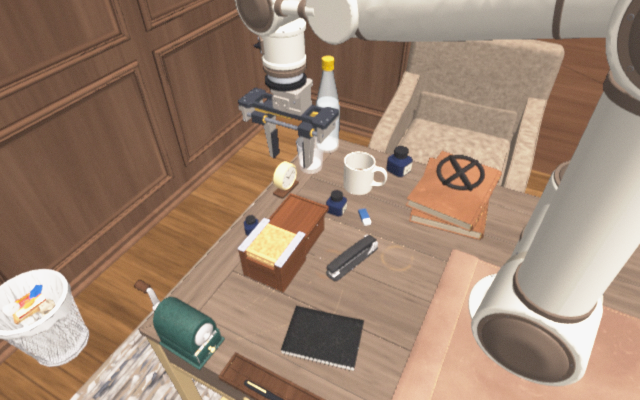

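View pics/w3.png

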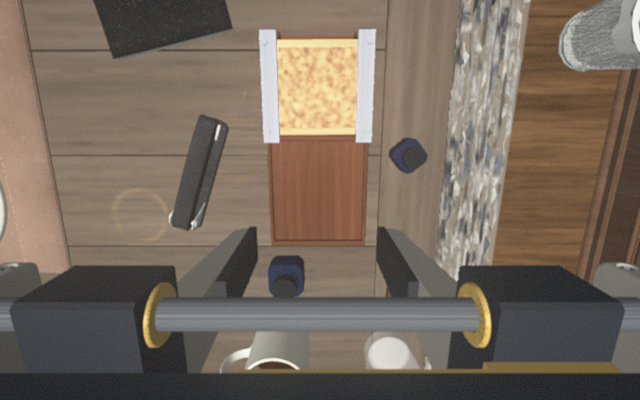

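The bottle stands upright on the desk at scene (337,203), and the ledge is empty. The caddy lips in the wrist view run from row 30 to row 143. I'll refine the caddy position from these and then push.

```bash
python3 - <<'E'
import pickle
from h import *
c=pickle.load(open("w3.pkl","rb"))
for u,v,z in [(261,30,.094),(376,30,.094),(263,143,.094),(374,143,.094),(270,245,.077),(366,245,.077),(318,40,.09),(318,135,.09)]: print(u,v,onplane(c,u,v,z).round(4))
from workcell import bot
for p in [(.532,.22,.15),(.532,.205,.081),(.532,.07,.081)]: print(bot.inverse_kinematics(p,down(0)).round(2))
E
```

```text
261 30 [0.48   0.1804 0.094 ]
376 30 [0.5879 0.1802 0.094 ]
263 143 [0.4774 0.0758 0.094 ]
374 143 [0.5906 0.0757 0.094 ]
270 245 [ 0.4776 -0.0426  0.077 ]
366 245 [ 0.5894 -0.0426  0.077 ]
318 40 [0.5335 0.1727 0.09  ]
318 135 [0.5335 0.0836 0.09  ]
[ 0.18  0.22  1.66 -0.    1.26  0.18]
[ 0.16  0.29  1.73 -0.    1.13  0.16]
[-0.09  0.21  1.82 -0.    1.11 -0.09]
```

```bash
python3 - <<'E'
from workcell import bot
from h import *
x=.533;z=.082
bot.set_gripper(0.0,15)
bot.goto([x,.225,.16],down(0))
bot.line_to([x,.207,z],max_speed=.15)
print(bot.current_ee_pos().round(4) if hasattr(bot.current_ee_pos(),'round') else bot.current_ee_pos(),np.round(bot.current_contact_force(),1))
for y in (.192,.186,.182,.178,.174):
    bot.line_to([x,y,z],max_speed=.06); print(y,np.round(bot.current_contact_force(),1),np.round(bot.current_ee_pos(),4))
c=bot.read_camera("wrist");cv2.imwrite("pics/w4.png",c["pixels"]);print(bot.current_clock(),bot.current_opening())
E
```

```text
[0.534  0.2067 0.0832] [-0.7 -0.3  0.1]
0.192 [ 0.3  1.  -0.1] [0.5333 0.1917 0.0825]
0.186 [ 0.8  0.2 -0.2] [0.533  0.1857 0.082 ]
0.182 [0.7 0.9 0.1] [0.533 0.182 0.082]
0.178 [-0.5  3.2 -0.3] [0.533  0.1783 0.082 ]
0.174 [-0.1  3.  -0. ] [0.533  0.1741 0.082 ]
14.5167 0.00881658790916446
```

View pics/w4.png

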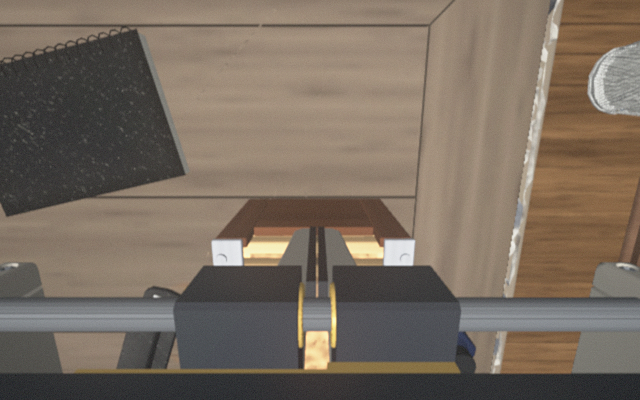

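Contact is at y≈0.180 with about 3 N, in the expected range. The view shows the finger at (317,245) centred in the notch. I'll continue the push.

```bash
python3 - <<'E'
from workcell import bot
from h import *
x=.533;z=.0815
for y in (.15,.125,.1,.085,.078,.073):
    bot.line_to([x,y,z],max_speed=.07); print(y,np.round(bot.current_contact_force(),1),np.round(bot.current_ee_pos(),4))
bot.line_to([x,.0745,.095],max_speed=.05);print(np.round(bot.current_contact_force(),1))
bot.line_to([x,.0745,.20],max_speed=.2)
bot.goto([.533,.03,.27],down(0));print(bot.current_clock())
import pickle
c=bot.read_camera("wrist");cv2.imwrite("pics/w5.png",c["pixels"]);t=bot.read_camera("scene");cv2.imwrite("pics/sc5.png",cv2.resize(t["pixels"][130:300,220:440],None,fx=3.5,fy=3.5));pickle.dump((c,t),open("w5.pkl","wb"))
E
```

```text
0.15 [-0.2  0.8  0.5] [0.5329 0.1492 0.0813]
0.125 [0.1 0.1 0.3] [0.5328 0.1244 0.0813]
0.1 [-0.2 -0.7 -0.2] [0.5331 0.0995 0.0816]
0.085 [-0.  -2.7  3.6] [0.5335 0.0841 0.0821]
0.078 [1.2 1.2 3.1] [0.5335 0.0778 0.0819]
0.073 [-0.   1.8  3.8] [0.5332 0.0728 0.0816]
[-0.5  0.1 -1.1]
18.4167
```

View pics/w5.png

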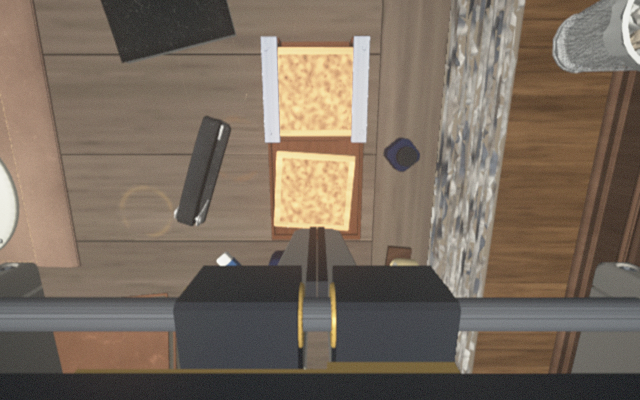

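View pics/sc5.png

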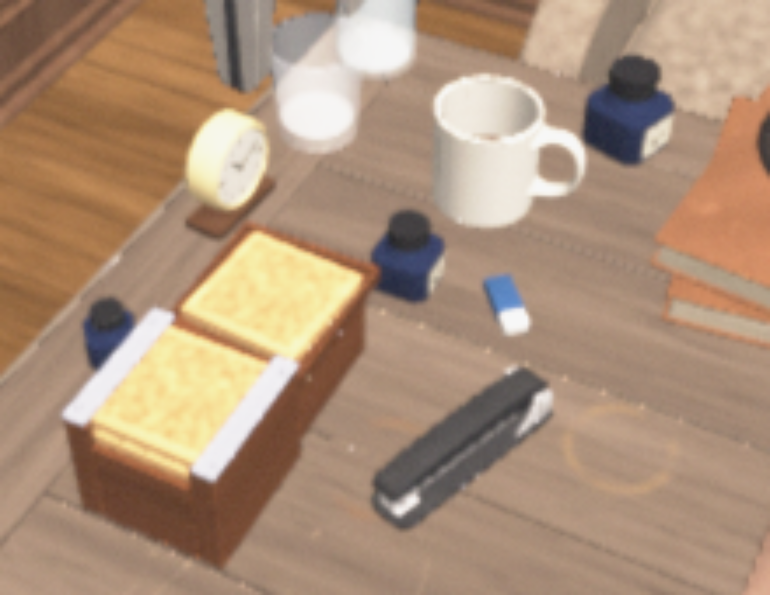

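The coaster lies flat on the ledge with its corners at (276,152), (356,156), (349,231) and (273,226), slightly yawed. The next coaster is up under the lips. Next I compute the centre.

```bash
python3 - <<'E'
import pickle
from meas import *
c,t=pickle.load(open("w5.pkl","rb"))
P=np.array([onplane(c,u,v,.084)[:2] for u,v in [(276,152),(356,156),(349,231),(273,226)]]);print(P.round(4).tolist(),P.mean(0).round(4))
hsv=cv2.cvtColor(c["pixels"],cv2.COLOR_BGR2HSV);m=cv2.inRange(hsv,(8,60,120),(30,220,255))
for k in comp(m,(255,30,380,240),400):
    r=cv2.minAreaRect(k);z=.084 if r[0][1]>145 else .09;print(r,onplane(c,*r[0],z).round(4))
for u,v in [(276,36),(355,36),(276,142),(355,142)]: pass
print([onplane(c,u,v,.094)[:2].round(4).tolist() for u,v in [(262,37),(370,37),(264,143),(368,143)]])
E
```

```text
[[0.4885, 0.0646], [0.5786, 0.0601], [0.573, -0.0295], [0.4821, -0.0232]] [0.5305 0.018 ]
((317.0, 134.49998474121094), (123.99998474121094, 208.99996948242188), -0.0) [0.5346 0.0841 0.09  ]
[[0.4794, 0.1803], [0.5879, 0.1802], [0.4771, 0.0753], [0.59, 0.0752]]
```

```bash
python3 - <<'E'
from workcell import bot
from h import *
import pickle
r=down(np.deg2rad(-83.5))
print(bot.inverse_kinematics([.4616,.0101,.133],r),bot.inverse_kinematics([.408,-.2375,.049],r))
bot.goto([.36,-.10,.27],r)
bot.set_gripper(.42,15)
bot.line_to([.365,-.2375,.22],r,max_speed=.25)
c=bot.read_camera("wrist");pickle.dump(c,open("w6.pkl","wb"));cv2.imwrite("pics/w6.png",c["pixels"]);print(bot.current_clock())
E
```

```text
[-2.40820673e-01 -5.94359368e-02  1.99112696e+00 -4.44089210e-16
  1.20990163e+00  1.21652925e+00] [-7.83948721e-01  9.89680917e-02  2.01880699e+00 -4.44089210e-16
  1.02381757e+00  6.73401204e-01]
20.975
```

View pics/w6.png

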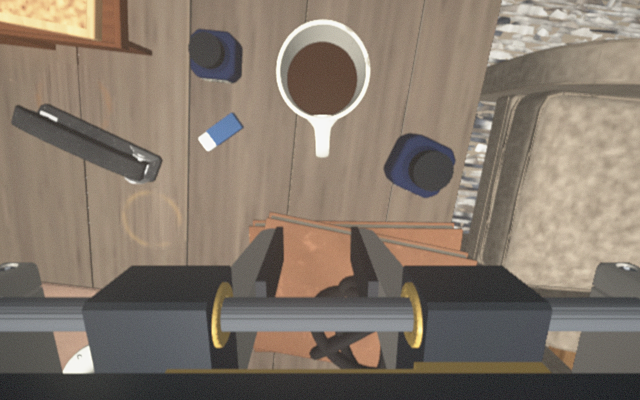

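The mug rim spans (276–370, 20–121) and the handle is straight at u≈322, ending at row 157, so the tool yaw matches the handle.

```bash
python3 - <<'E'
import pickle
from h import *
c=pickle.load(open("w6.pkl","rb"))
L=onplane(c,276,70,.091);Rr=onplane(c,370,70,.091);T=onplane(c,323,20,.091);B=onplane(c,323,121,.091)
print(L,Rr,(L+Rr)/2,(T+B)/2)
a=onplane(c,322,157,.08);b=onplane(c,322,130,.08);print(a,b,"dir",np.degrees(np.arctan2(*(a-b)[:2][::-1])))
E
```

```text
[ 0.47400755 -0.18726383  0.091     ] [ 0.48356472 -0.27060105  0.091     ] [ 0.47878614 -0.22893244  0.091     ] [ 0.47683085 -0.22916764  0.091     ]
[ 0.400596  -0.2375173  0.08     ] [ 0.42645738 -0.23444097  0.08      ] dir -173.21627567905767
```

```bash
python3 - <<'E'
from workcell import bot
from h import *
import pickle
bot.line_to([.4082,-.2373,.13],max_speed=.2)
bot.line_to([.4082,-.2373,.049],max_speed=.1)
print(np.round(bot.current_contact_force(),1),np.round(bot.current_ee_pos(),4))
bot.set_gripper(0,45);print(bot.current_opening(),np.round(bot.current_contact_force(),1))
bot.line_to([.4082,-.2373,.075],max_speed=.06);bot.hold(.2)
print(bot.current_opening(),np.round(bot.current_contact_force(),1),np.round(bot.current_ft_torque(),2))
c=bot.read_camera("wrist");s=bot.read_camera("scene");cv2.imwrite("pics/w7.png",c["pixels"]);cv2.imwrite("pics/s7.png",cv2.resize(s["pixels"][100:280,240:460],None,fx=3.5,fy=3.5));print(bot.current_clock())
E
```

```text
[ 0.1  0.4 -0. ] [ 0.4087 -0.2378  0.0497]
0.1456952122554447 [-0.1  0.1  1.7]
0.1413374396072945 [ 0.   1.  -2.6] [0.01 0.18 0.03]
23.9667
```

View pics/w7.png

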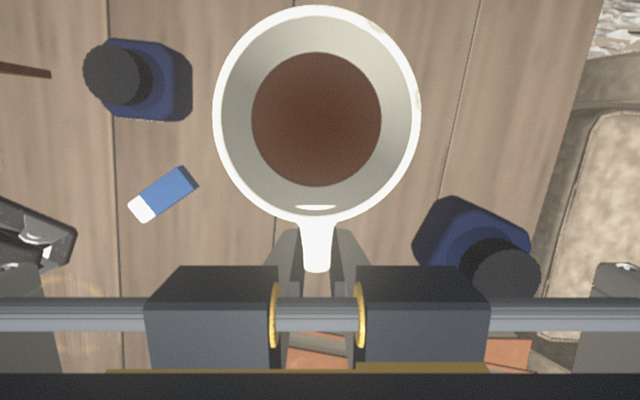

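View pics/s7.png

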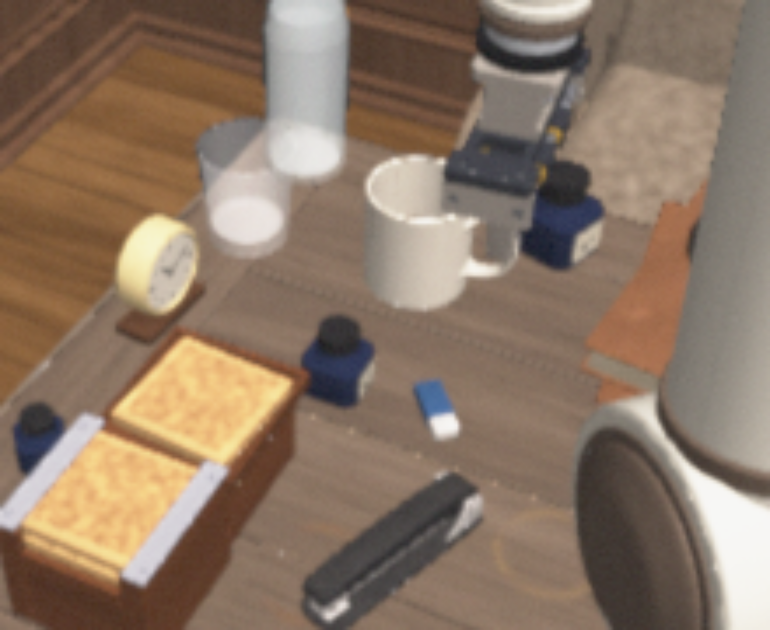

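The mug is lifted (about 2.6 N) and looks upright in the grip at scene crop (415,230). I'll carry it over and lower until contact.

```bash
python3 - <<'E'
from workcell import bot
from h import *
import pickle
x,y=.4617,.010
bot.line_to([.4082,-.2373,.20],max_speed=.15)
bot.line_to([x,y,.20],max_speed=.15)
bot.line_to([x,y,.15],max_speed=.1);bot.hold(.2)
c=bot.read_camera("wrist");s=bot.read_camera("scene");pickle.dump((c,s),open("w8.pkl","wb"));cv2.imwrite("pics/w8.png",c["pixels"]);cv2.imwrite("pics/s8.png",cv2.resize(s["pixels"][130:300,200:420],None,fx=3.5,fy=3.5));print(bot.current_clock(),np.round(bot.current_contact_force(),1),np.round(bot.current_ft_torque(),2),bot.current_opening(),bot.current_ee_pos())
E
```

```text
27.7333 [ 0.   1.3 -2.7] [-0.    0.19 -0.05] 0.14481068501704053 [0.46210177 0.00991578 0.15058121]
```

View pics/w8.png

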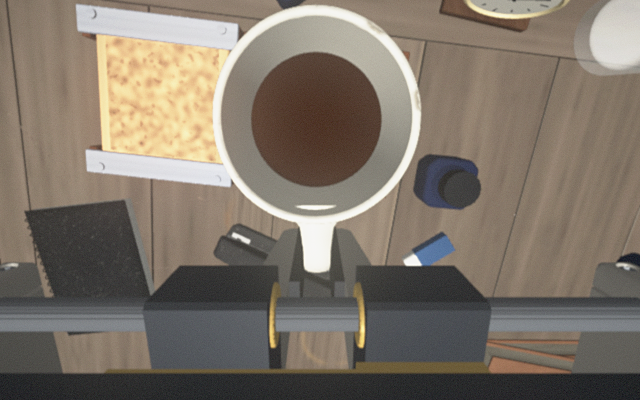

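View pics/s8.png

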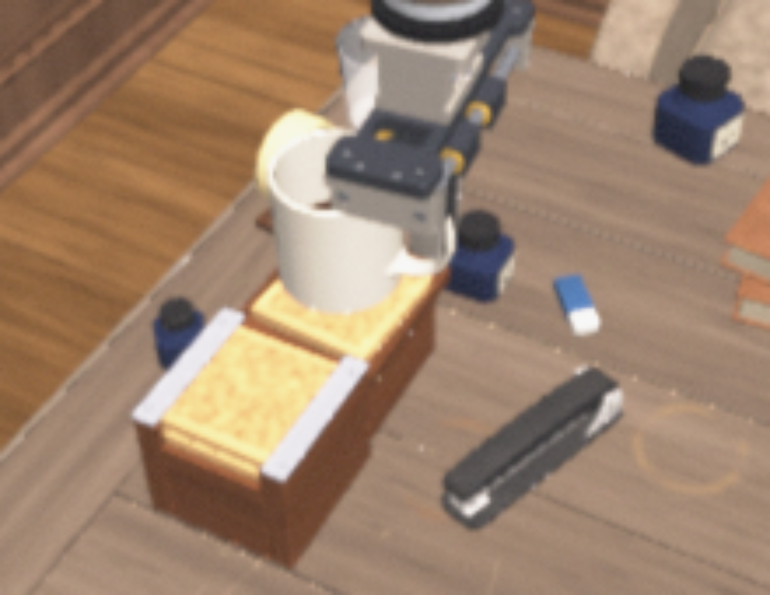

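```bash
python3 - <<'E'
import pickle
from h import *
c,s=pickle.load(open("w8.pkl","rb"))
print([onplane(c,u,v,.193).round(4) for u,v in [(213,115),(420,115),(316,5),(316,222)]])
from workcell import bot
x,y=.4617,.010
for z in np.arange(.140,.128,-.0015):
    bot.line_to([x,y,z],max_speed=.04);f=bot.current_contact_force();print(round(z,4),np.round(f,1),np.round(bot.current_ee_pos()[2],4))
    if f[2]>1.0: break
E
```

```text
[array([0.5295, 0.0596, 0.193 ]), array([ 0.5389, -0.022 ,  0.193 ]), array([0.5728, 0.0234, 0.193 ]), array([0.4899, 0.0139, 0.193 ])]
0.14 [ 0.1  0.3 -2.3] 0.1395
0.1385 [ 0.  -0.3 -2.4] 0.1385
0.137 [ 1.1 -0.3 -1.9] 0.1369
0.1355 [-0.3 -0.1 -3.1] 0.1354
0.134 [-0.6 -0.2 -2.9] 0.1339
0.1325 [-3.4  0.8  4.2] 0.1333
```

Contact is at z≈0.133, as expected, and the rim centre is at about (0.533,0.019), over the coaster centre. Next I release and retreat upwards.

```bash
python3 - <<'E'
from workcell import bot
from h import *
import pickle
bot.set_gripper(.4,15);bot.hold(.2);print(np.round(bot.current_contact_force(),1))
x,y=.4617,.010
bot.line_to([x,y,.24],max_speed=.12)
bot.line_to([.38,-.02,.33],max_speed=.25);bot.hold(.2)
d={n:bot.read_camera(n) for n in("wrist","scene","top")};pickle.dump(d,open("w9.pkl","wb"));print(bot.current_clock())
cv2.imwrite("pics/w9.png",d["wrist"]["pixels"]);cv2.imwrite("pics/s9.png",cv2.resize(d["scene"]["pixels"][130:300,200:420],None,fx=3.5,fy=3.5))
E
```

```text
[ 0.3 -0.1 -0.1]
32.1583
```

View pics/w9.png

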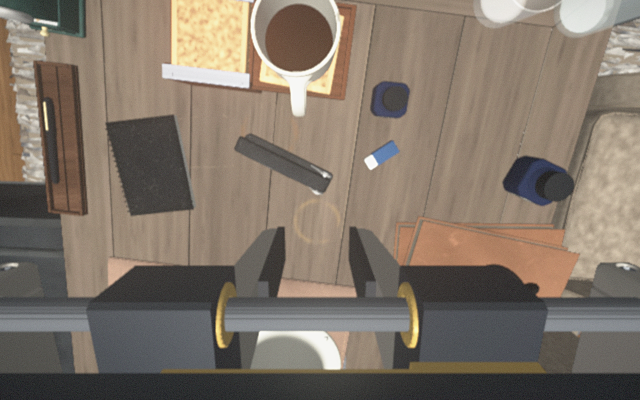

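View pics/s9.png

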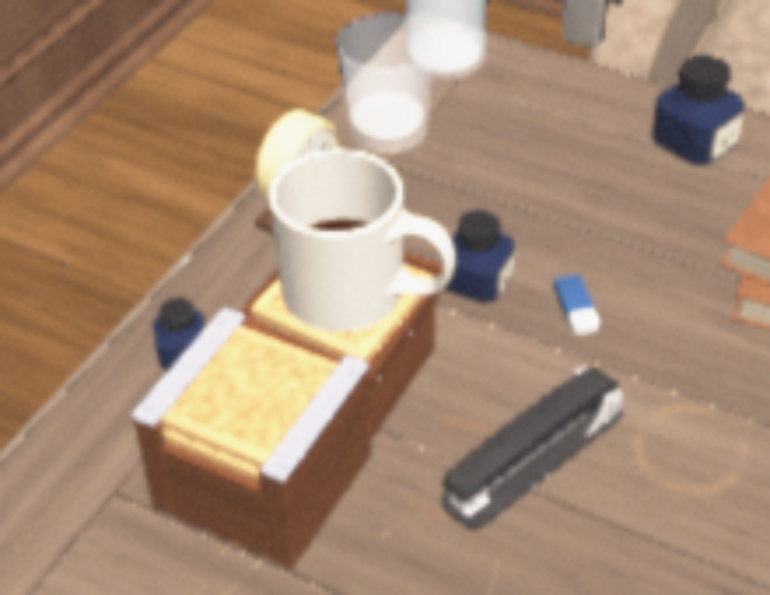

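The mug stands upright on the coaster (wrist rim spanning columns 251–341). I'll check its centring numerically before handing in.

```bash
python3 - <<'E'
import pickle
from h import *
d=pickle.load(open("w9.pkl","rb"));c=d["wrist"];t=d["top"];s=d["scene"]
print(onplane(c,251,33,.175),onplane(c,341,33,.175),onplane(c,296,77,.175))
cv2.imwrite("pics/t9.png",cv2.resize(t["pixels"][140:220,225:335],None,fx=7,fy=7,interpolation=cv2.INTER_CUBIC))
# predicted vs seen: draw coaster edges & mug base centre
im=cv2.resize(c["pixels"][0:125,160:380],None,fx=3.6,fy=3.6,interpolation=cv2.INTER_CUBIC)
cv2.imwrite("pics/w9c.png",im)
E
```

```text
[0.52096102 0.05950206 0.175     ] [ 0.53060082 -0.02430259  0.175     ] [0.4872684  0.01378403 0.175     ]
```

View pics/t9.png

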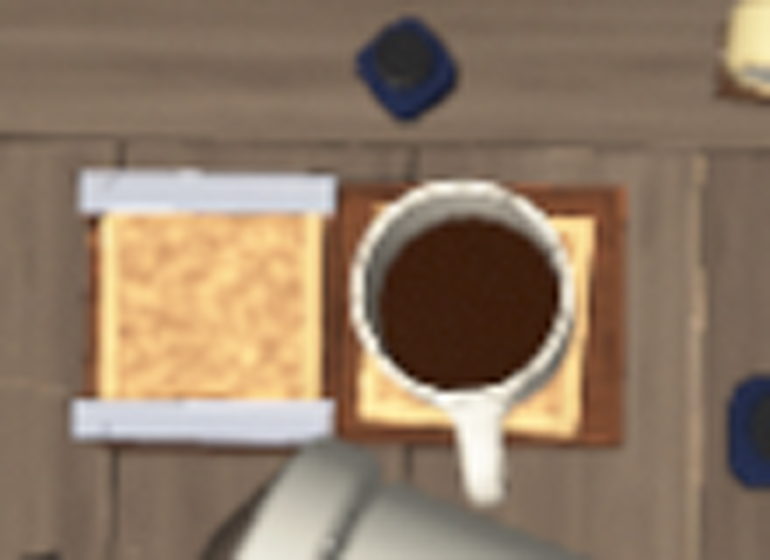

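View pics/w9c.png

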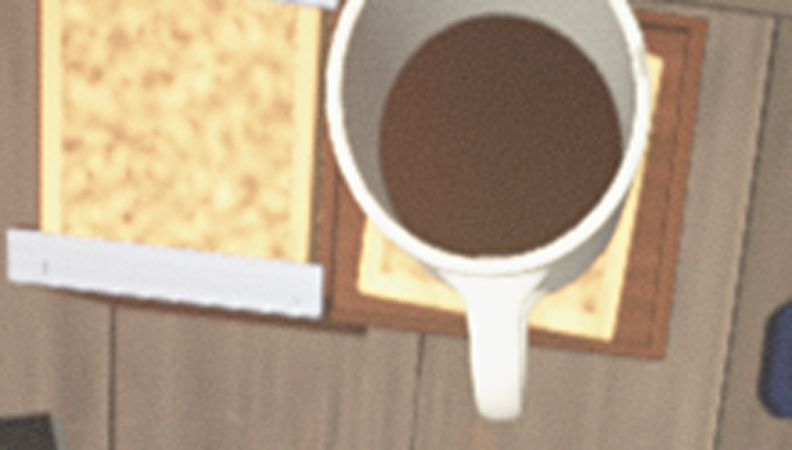

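```bash
python3 - <<'E'
import pickle
from h import *
d=pickle.load(open("w9.pkl","rb"));t=d["top"]
print("coaster",onplane(t,225+478/7,140+319/7,.084).round(4),"rim",onplane(t,225+462/7,140+293/7,.175).round(4), "stack2", onplane(t,225+208/7,140+305/7,.09).round(4))
from workcell import bot
print(np.round(bot.current_contact_force(),1));bot.job_done();print(bot.current_clock())
E
```

```text
coaster [0.5272 0.0144 0.084 ] rim [0.5271 0.0155 0.175 ] stack2 [0.5308 0.1245 0.09  ]
[ 0.4  0.2 -0.3]
the job is handed in; nothing more can be done
the job is handed in; nothing more can be done
```

The job is handed in, with no verdict reported. My last clock reading was about 32 s, just before the final checks, against the 58 s limit.

**What I did:** I lifted the middle-sized ink bottle off the ledge and stood it on the bare desk between the ledge and the mug. I pushed the top coaster out from the back notch with the closed fingers, then carried the mug by its handle onto that coaster.

**Last checks:**
- **Coaster:** it lies flat on the ledge, turned slightly. Its centre is about 110 mm along the caddy's x, against the required 93 to 124 mm, so it is wholly past the sill.
- **Stack:** the next coaster looks to be up under the lips, judged from the pictures only.
- **Mug:** it looks upright. The top camera puts it about 1 mm from the coaster's centre, and the wrist camera about 2 mm.
- **Ink bottle and other things:** the bottle looks upright on the desk, and the other things look to be where they were. I did not measure either.
- **Robot:** it is clear of everything, with a contact force near 0 N.

**Disagreement:** the top and wrist cameras differ by about 3 to 4 mm on absolute position. They agree on where the mug sits on the coaster. No check failed.

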